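# Test and reset the stop button of a measuring stage

## Robot

A 7-joint arm with a two-finger parallel gripper is mounted at the origin on the work surface. World frame = base frame: x ahead of the robot, y to its left, z up, the work surface at z = 0. Lengths are in m, angles in rad, forces in N, time in s.
With the tool pointing down it reaches from about 0.4 to 0.85 m from the base axis. Payload 10.4 kg.
Tool frame: the origin (TCP) lies where the fingers leave the gripper's body, on its centre line; the fingertips stand 70 mm ahead of it and the grasp point (between the pads) lies r.grip_depth ahead of it (r.grip_depth is the distance from the TCP to the grasp point, in m); z points along the fingers, y is the direction in which the jaws open and shut (so a half turn about z gives the same grasp; the last joint's range is limited). The gripper opens to 87 mm and grips with 3 to 60 N. Pads are 19 mm wide; open, the fingers measure 117 mm over their backs; the gripper's body (75 mm by 190 mm) begins 51 mm behind the grasp point.
Start: joints at [-1.183, 0.332, -0.065, 1.46, 0.022, 1.35, -0.088], TCP at [0.25, 0.573, 0.292] pointing down, gripper open.
Joint ranges: [-2.6, 2.6], [-0.5, 2.12], [-1.47, 1.34], [0.16, 2.42], [-1.27, 4.41], [0.06, 2.06], [-2.6, 2.6]. Speed limits (rad/s): [2.22, 2.22, 2.79, 2.79, 3.14, 3.14, 3.14].

## Interface

Orientations are given as a unit quaternion [x, y, z, w].
In Python, from bench import monitor, viewer, workorder, nets, r gives the robot as it stands.
- The arm moves only by the tool drive_tool, never from a script. Its argument "plan" is a list of rows, each an object of numbers: "rx", "ry", "rz": the turn, a rotation vector about the tool's x, y, z in units of 360 degrees (1.0 is 360 degrees); "x", "y", "z": the shift along the tool's x, y, z in units of 1000 mm (1.0 is 1000 mm); "fingers": the opening, from 0 (shut) to 1 (fully open). In form: [{"rx": .., "ry": .., "rz": .., "x": .., "y": .., "z": .., "fingers": ..}, ...]. A call has 1 to 12 rows; each row is the pose to reach, as a shift and turn from the pose commanded when the call began, along the tool's axes at that moment, turning the shorter way round; what a row does not reach only later rows make up. A row lasts 1/8 s, in which the tool goes at most 62.5 mm and 10.7 degrees, less where a joint would pass 70% of its speed; a pose out of reach is approached as far as the arm can. A call with a number of a shift or a turn outside -1 to 1 is refused whole. A call with a gripper value outside its range is refused whole. The fingers move at their own pace and stop on an object; "squeeze" is the grip in N (left out, the last holds). Time passes only in rows, so rows that repeat a pose let the fingers close. It gives the time, the measured TCP pose, the force and the opening at its end, in the units of the state.
- monitor.read_state(): the state, without advancing time (a new reading comes with each control period).
- viewer.camera(name): name is "side" or "top"; returns a dict with "color" (384x512x3 uint8, red, green, blue), "depth" (384x512 float32, m along the optical axis (not along the pixel's ray), 0 where there is no reading), "camera_matrix" (3x3 intrinsics, pixels), "xyz" and "rotation" of the camera in the world. Camera axes: x right, y down, z forward; pixel columns grow to the right and rows downward; lengths in m; the calibration is good to about 2 mm. A picture is of the moment at which its call begins.
- workorder.close_job(): hands the job in, once; it reports no verdict.
Trained networks look in the newest picture that a camera, given by its name, has taken for a name from the list of things; names that differ only in an ending like _2 or _b are one class to them, and where a whole thing is asked for, a point or a joint stands for the part that bears it (a point fixed in the world has none). Each returns a list of dicts, best first, with "confidence" (0 to 1); they miss things now and then, are a little off and sometimes report something else, mostly with a low value. They report only what shows in the picture. A call takes as long as a camera call.
- nets.find_in(label, camera): "centre" ([x, y, z] in m, in world coordinates, good to about 4 mm: the middle of the surface that is visible of it).
- nets.regions_of(label, camera): "region" (384x512 bool, what is visible of it).
The state is a dict: "time": time; "joint_positions": joint angles; "joint_vel": joint speeds; "joint_torque": joint torques, N m; "ee_pos": TCP position; "eef_rot": TCP orientation; "ft_force": force on the tool from outside, world axes, zero at the start; "torque": the same for the moment, N m; "width": finger opening in m.
Only numpy, scipy, OpenCV 4.12 (cv2) and the standard library are available. Lean on these libraries where they do the work, as an engineer would, in place of code of your own. Each camera call takes 0.05 s, during which the arm holds its last target.

## Task

Do the start-of-shift test of the measuring stage's emergency stop: press the red mushroom button down until it latches, then push its raised bar round clockwise (seen from above) with a fingertip until the button pops back up, and let it spring back. Then press the green reset button fully in and let go of it. Work by touch only: do not grip the bar between the fingers, do not press the black button, press green only once the stop is out, and leave everything else where it stands.

Things in the scene. Friction and masses are not known exactly. Their poses are not given: they have to be found in the camera images.
- console: fixed grey control box, 170 x 350 x 60 mm, on the bench; origin at the centre of its underside, x along the 170 mm side (away from the robot at yaw 0), y along the 350 mm side, z up. Its flat top carries, in a row along y, 100 mm apart and 20 mm to the -x side of the middle, in any order: red stop, green button, black button. Two loose gauges stand behind them.
- stop_top (a point): centre of the top of the raised bar across the red mushroom stop, on the button's axis; x along the bar, y across it, z up; moves with the head. 53 mm above the console's top when out. The bar is 64 mm long, 14 mm wide (its uppermost 3 mm only 6 mm wide) and stands 22 mm above the flat top of the head. Press on its middle from above; twist by pushing one end sideways.
- stop_plate: fixed yellow round plate under the mushroom, 78 mm in diameter, 8 mm thick, with black arrows pointing clockwise; origin at its centre on the console's top, x along the bar at rest. The mushroom's head above it is a red disc 44 mm in diameter and 12 mm thick, its flat top 31 mm above the console's top when out; the bar stands out 10 mm past it at each end.
- stop_in (a joint): how far the mushroom stop is pushed in, m: 0 out, 0.009 fully in. It takes about 2 N to start and 5 to 8 N to go fully in. Once pushed past 0.0075 it latches and then stays at about 0.007 when let go, until it is twisted; a spring then drives it back to 0. It does not latch if pressed while twisted.
- stop_turn (a joint): twist of the mushroom's head, rad, growing clockwise seen from above: 0 at rest, 0.9 at the end stop. It lets go of the latch between 0.35 and 0.5; turning it further does no harm. A weak spring (0.04 N m at most) turns it back to 0 within about a second when let go.
- bar_side_a: the long side face strip of the bar on the +y side of stop_top, 60 mm long, 19 mm tall, turning with the head; its origin is on the button's axis at the console's top. Touching it together with bar_side_b counts as gripping the bar.
- bar_side_b: the same strip on the -y side of the bar.
- reset_btn (a joint): travel of the green push button, m: 0 out, 0.006 fully in (about 5 N, springs back by itself).
- reset_btn_top (a point): centre of the top of the green button when it is out, 22 mm above the console's top (82 mm above the bench), moving with it; cap 32 mm in diameter, in an aluminium ring 48 mm in diameter and 12 mm tall.
- jog_btn (a joint): travel of the black push button (same size as the green): 0 out, 0.006 fully in. Not to be pressed.
- jog_btn_top (a point): centre of the top of the black button, like the green one.
- ring_gauge: loose steel ring, 32 mm in diameter, 14 mm tall, standing on the console's top behind the buttons; origin at the centre of its underside. To be left alone.
- plug_gauge: loose steel and brass plug, 24 mm in diameter, 38 mm tall, standing on the console's top behind the buttons; origin under its centre. To be left alone.
- caliper: loose digital caliper lying on the bench, 230 mm along its x, 14 mm tall. To be left alone.
- micrometer: loose micrometer lying on the bench, about 145 x 60 mm, 18 mm tall. To be left alone.
- screwdriver: loose screwdriver lying on the bench, 150 mm along its x. To be left alone.
- drop_bottle: small white bottle with a red cap, 44 mm in diameter, 85 mm tall, standing on the bench. To be left alone.
- pin_cup: empty blue cup, 70 mm across, 60 mm tall, standing on the bench. To be left alone.

How it is judged:
By the outcome, as a careful person would: the job done as asked, in the order asked, and still so for the second after the job is handed in, with the robot touching nothing.
It also fails if it takes over 42 s, if anything falls off the work surface, if the arm or the gripper's body presses on something with over 40 N, if the wrist force passes 120 N, or if a joint passes its speed limit or range.

## Working session

There is one attempt and no reset: what is moved stays moved. The work goes in short steps, Python scripts to look and compute and a tool call to move; the robot and the scene stay as the last step left them, time stands still between calls to the robot, and variables do not carry over. Pictures are saved under pics/ and viewed, and the job is handed in when it is done.

Besides the shell and the picture viewer there is one more tool, called after ">>>" as a command line: name --argument value ..., lists and objects as JSON in quotes. drive_tool: Moves the arm, as the interface text tells. Its arguments: {"type":"object","properties":{"plan":{"type":"array","items":{"type":"object","properties":{"rx":{"type":"number","minimum":-1,"maximum":1},"ry":{"type":"number","minimum":-1,"maximum":1},"rz":{"type":"number","minimum":-1,"maximum":1},"x":{"type":"number","minimum":-1,"maximum":1},"y":{"type":"number","minimum":-1,"maximum":1},"z":{"type":"number","minimum":-1,"maximum":1},"fingers":{"type":"number"}}}},"squeeze":{"type":"number"}},"required":["plan"]}

```bash
mkdir -p pics; ls; python3 - <<'E'
from bench import monitor, viewer, workorder, nets, r
import cv2, numpy as np
s=monitor.read_state(); print({k:np.round(v,4).tolist() for k,v in s.items()}); print(r.grip_depth)
for c in ("top","side"):
    d=viewer.camera(c); cv2.imwrite(f"pics/{c}0.png",cv2.resize(d["color"][:,:,::-1],(800,600)))
    print(c,d["xyz"],d["rotation"],d["camera_matrix"])
    for n in ["console","stop_top","stop_plate","bar_side_a","reset_btn_top","jog_btn_top","ring_gauge","plug_gauge","drop_bottle","pin_cup","caliper","micrometer","screwdriver"]:
        print(n,[(np.round(f["centre"],4).tolist(),round(f["confidence"],2)) for f in nets.find_in(n,c)[:3]])
print(monitor.read_state()["time"])
E
```

```text
pics
{'time': 0.0, 'joint_positions': [-1.1826, 0.3329, -0.0647, 1.4609, 0.0216, 1.3499, -0.0885], 'joint_vel': [0.0004, 0.0002, 0.0007, -0.0001, 0.0014, 0.0008, 0.0004], 'joint_torque': [-0.0002, -62.3239, 0.0243, -38.9905, -0.0615, 0.0396, 0.0002], 'ee_pos': [0.2495, 0.5728, 0.2915], 'eef_rot': [0.2039, 0.979, -0.0007, -0.0001], 'ft_force': [0.6777, 0.1371, 0.2714], 'torque': [-0.0254, 0.0122, 0.0584], 'width': 0.0868}
0.051
top [ 0.29936628 -0.01164882  1.42993643] [ 0.70878809 -0.69998785  0.05740717 -0.06588528] [[385.53588934   0.         261.18560632]
 [  0.         385.53588934 191.53789711]
 [  0.           0.           1.        ]]
console [([0.3592, 0.3875, 0.02], 0.73), ([0.5792, -0.0179, 0.0606], 0.69)]
stop_top [([0.5514, -0.0132, 0.0963], 0.49)]
stop_plate [([0.551, -0.0167, 0.0652], 0.55)]
bar_side_a [([0.5821, -0.0215, 0.0573], 0.21)]
reset_btn_top [([0.5617, 0.3656, 0.0595], 0.74), ([0.5455, -0.1098, 0.0771], 0.46)]
jog_btn_top [([0.5807, -0.0193, 0.0564], 0.49)]
ring_gauge [([0.6296, 0.0377, 0.0719], 0.46)]
plug_gauge []
drop_bottle [([0.561, 0.3669, 0.0605], 0.63)
[... 443 characters left out ...]
   0.           1.        ]]
console [([0.5669, -0.1083, 0.0581], 0.72), ([0.5551, -0.0198, 0.0967], 0.5)]
stop_top [([0.5563, -0.0164, 0.1003], 0.77)]
stop_plate [([0.5458, -0.0274, 0.0661], 0.72)]
bar_side_a [([0.4098, -0.4235, 0.0071], 0.63)]
reset_btn_top [([0.5517, -0.1192, 0.0806], 0.59)]
jog_btn_top [([0.5522, 0.0793, 0.0822], 0.57), ([0.6888, 0.3915, 0.0428], 0.57)]
ring_gauge [([0.6294, 0.0313, 0.0674], 0.51)]
plug_gauge [([0.6243, -0.0697, 0.0797], 0.62)]
drop_bottle [([0.5668, 0.3608, 0.0425], 0.78)]
pin_cup [([0.5502, -0.0251, 0.0676], 0.28)]
caliper [([0.4112, -0.4239, 0.0074], 0.94)]
micrometer [([0.6403, -0.4054, 0.0126], 0.98)]
screwdriver [([0.358, 0.383, 0.0132], 0.72)]
1.4
```

View pics/top0.png

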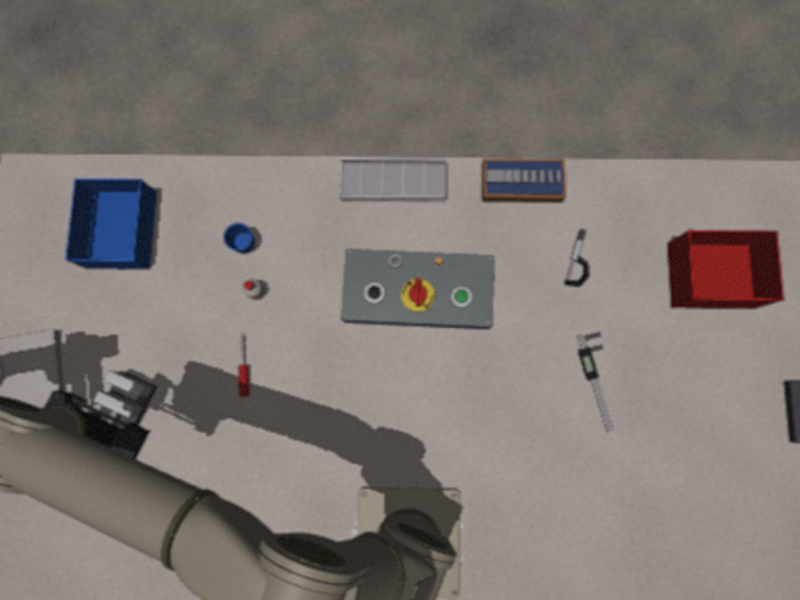

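View pics/side0.png

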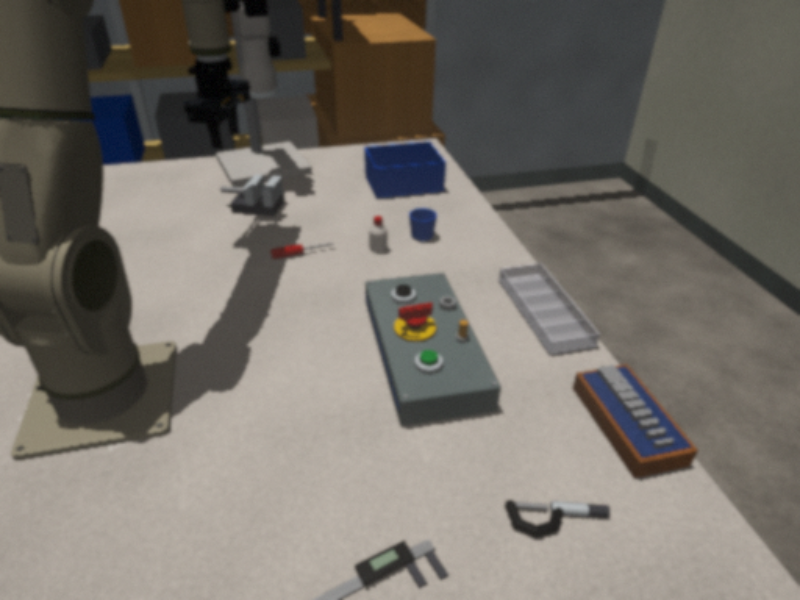

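The top picture shows black at (374,292), the red stop at (418,294) with its bar roughly along world x, and green at (461,296). The gauges stand behind at (395,260) and (438,261). I'll measure precisely next.

```bash
cat > h.py <<'E'
import numpy as np, cv2
from scipy.spatial.transform import Rotation as R
def pts(d):
    K=d["camera_matrix"];z=d["depth"];v,u=np.mgrid[:384,:512]
    P=np.stack([(u-K[0,2])/K[0,0]*z,(v-K[1,2])/K[1,1]*z,z],-1)
    q=np.array(d["rotation"]); M=R.from_quat(q).as_matrix() if q.size==4 else q
    return P@M.T+np.array(d["xyz"])
def crop(d,u0,u1,v0,v1,f,name):
    cv2.imwrite(name,cv2.resize(d["color"][v0:v1,u0:u1,::-1],None,fx=f,fy=f,interpolation=cv2.INTER_CUBIC))
E
python3 - <<'E'
from bench import viewer
from h import *
for c,b in (("top",(210,325,150,215)),("side",(225,325,165,275))):
    d=viewer.camera(c); np.savez(f"{c}.npz",**d)
    crop(d,*b,6 if c=="top" else 5,f"pics/{c}1.png")
    P=pts(d); col=d["color"].astype(float); hsv=cv2.cvtColor(d["color"],cv2.COLOR_RGB2HSV)
    H,S,V=[hsv[...,i].astype(int) for i in range(3)]
    reg=(P[...,0]>.47)&(P[...,0]<.68)&(abs(P[...,1]+.02)<.2)&(P[...,2]>.03)
    for n,m in dict(red=reg&((H<8)|(H>172))&(S>130)&(V>60),yellow=reg&(H>20)&(H<35)&(S>120),green=reg&(H>50)&(H<80)&(S>120),).items():
        p=P[m]; print(c,n,len(p),p.mean(0).round(4),p.min(0).round(4),p.max(0).round(4))
        if n=="red":
            t=p[p[:,2]>p[:,2].max()-.015]; e,w=np.linalg.eigh(np.cov(t[:,:2].T)); print("bar",len(t),t.mean(0),w[:,1],np.sqrt(e))
    m=reg&(P[...,2]>.055)&(P[...,2]<.065); p=P[m]
    print("box",cv2.minAreaRect((p[:,:2]).astype(np.float32)),np.median(p[:,2]))
E
```

```text
top red 110 [ 0.5501 -0.0148  0.1014] [ 0.5233 -0.0321  0.0831] [0.5811 0.0034 0.117 ]
bar 61 [ 0.55016929 -0.01557184  0.11028099] [-0.99819527 -0.0600516 ] [0.0036941  0.01658958]
top yellow 192 [ 0.5465 -0.0148  0.0675] [ 0.5159 -0.0504  0.0574] [0.5863 0.0218 0.0895]
top green 36 [ 0.5477 -0.1136  0.0805] [ 0.5374 -0.1242  0.0734] [ 0.5589 -0.103   0.0851]
box ((0.57148277759552, -0.015835434198379517), (0.34960228204727173, 0.17066840827465057), 88.19043731689453) 0.059338571368086956
side red 204 [ 0.5512 -0.0234  0.1001] [ 0.5234 -0.0391  0.0841] [ 0.5797 -0.0095  0.1147]
bar 106 [ 0.55126567 -0.02000928  0.10788598] [-0.9982644  -0.05889139] [0.0030083  0.01646174]
side yellow 238 [ 0.5487 -0.0292  0.0673] [ 0.515  -0.057   0.0591] [0.5894 0.0106 0.0719]
side green 59 [ 0.5483 -0.118   0.0815] [ 0.5364 -0.1314  0.079 ] [ 0.5613 -0.1014  0.0835]
box ((0.5731145143508911, -0.016918256878852844), (0.3536149263381958, 0.17042697966098785), 88.13826751708984) 0.0595170966242653
```

View pics/top1.png

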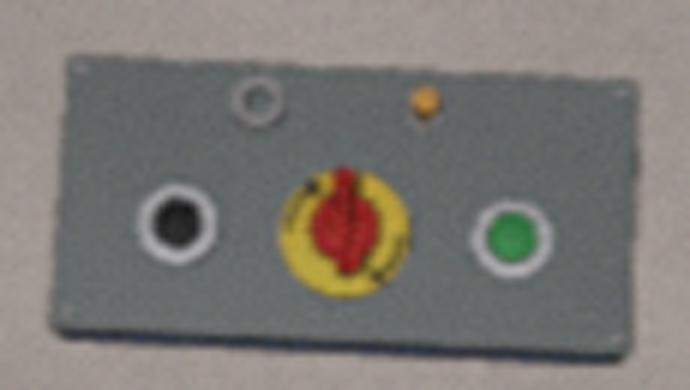

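View pics/side1.png

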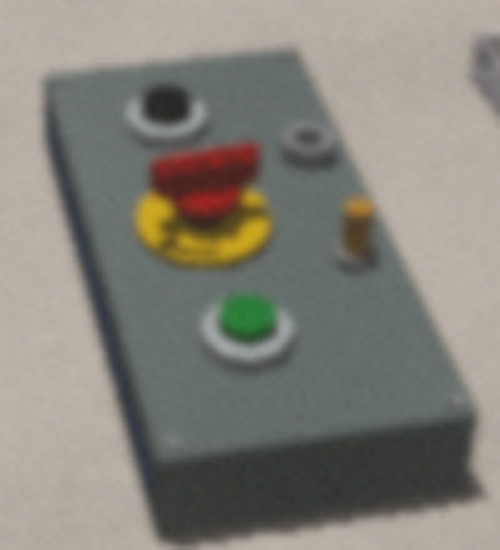

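```bash
cat >> h.py <<'E'
def goto(x,y,tipz,yaw_y=None):
    """shift/turn in tool axes to put the fingertips there; yaw_y = world yaw of tool y in deg"""
    from bench import monitor
    s=monitor.read_state(); M=R.from_quat(s["eef_rot"])
    p=np.array(s["ee_pos"]); d=M.inv().apply(np.array([x,y,tipz+.07])-p)
    T=np.column_stack([[0,0,0]]*3).astype(float); a=np.radians(yaw_y if yaw_y is not None else 90)
    ty=np.array([np.cos(a),np.sin(a),0]); tz=np.array([0,0,-1.]); tx=np.cross(ty,tz)
    rv=(M.inv()*R.from_matrix(np.column_stack([tx,ty,tz]))).as_rotvec()/(2*np.pi)
    print("t",s["time"],"pos",p.round(4),"F",np.round(s["ft_force"],2),"w",round(s["width"],4),"\nshift",d.round(4),"turn",rv.round(4))
E
python3 -c "
from h import *
goto(.551,-.016,.145,93.4)"
```

```text
t 1.5 pos [0.2496 0.573  0.2923] F [-0.11 -0.28  0.42] w 0.087 
shift [-0.5116 -0.4196  0.0772] turn [ 0.      0.     -0.0748]
```

>>> drive_tool --plan '[{"x": -0.04, "y": -0.033, "z": 0, "rz": 0, "fingers": 0}, {"x": -0.085, "y": -0.07, "z": 0, "rz": -0.01, "fingers": 0}, {"x": -0.13, "y": -0.107, "z": 0, "rz": -0.02, "fingers": 0}, {"x": -0.175, "y": -0.144, "z": 0, "rz": -0.03, "fingers": 0}, {"x": -0.22, "y": -0.18, "z": 0, "rz": -0.04, "fingers": 0}, {"x": -0.265, "y": -0.217, "z": 0, "rz": -0.05, "fingers": 0}, {"x": -0.31, "y": -0.254, "z": 0, "rz": -0.06, "fingers": 0}, {"x": -0.355, "y": -0.291, "z": 0.01, "rz": -0.075, "fingers": 0}, {"x": -0.4, "y": -0.328, "z": 0.02, "rz": -0.075, "fingers": 0}, {"x": -0.445, "y": -0.365, "z": 0.04, "rz": -0.075, "fingers": 0}, {"x": -0.48, "y": -0.395, "z": 0.06, "rz": -0.075, "fingers": 0}, {"x": -0.5116, "y": -0.4196, "z": 0.07, "rz": -0.075, "fingers": 0}]'

```text
validation failed for argument at $.pl...
```

```bash
python3 -c "
from h import *
goto(.551,-.016,.118,93.4)"
```

```text
t 1.5 pos [0.2496 0.573  0.2923] F [-0.11 -0.28  0.42] w 0.087 
shift [-0.5116 -0.4196  0.1042] turn [ 0.      0.     -0.0748]
```

>>> drive_tool --plan '[{"x": -0.04, "y": -0.033, "z": 0.0, "rx": 0.0, "ry": 0.0, "rz": 0.0, "fingers": 0.0}]'

```text
time: 1.62
ee_pos: [0.2705, 0.5286, 0.2916]
eef_rot: [0.201, 0.98, 0.0, -0.001]
ft_force: [1.6, -0.3, -0.0]
width: 0.0827
```

>>> drive_tool --plan '[{"rx": 0.0, "ry": 0.0, "rz": -0.01, "x": -0.045, "y": -0.037, "z": 0.0, "fingers": 0.0}, {"rx": 0.0, "ry": 0.0, "rz": -0.02, "x": -0.09, "y": -0.074, "z": 0.0, "fingers": 0.0}, {"rx": 0.0, "ry": 0.0, "rz": -0.03, "x": -0.135, "y": -0.111, "z": 0.0, "fingers": 0.0}, {"rx": 0.0, "ry": 0.0, "rz": -0.04, "x": -0.18, "y": -0.147, "z": 0.0, "fingers": 0.0}, {"rx": 0.0, "ry": 0.0, "rz": -0.05, "x": -0.225, "y": -0.184, "z": 0.0, "fingers": 0.0}, {"rx": 0.0, "ry": 0.0, "rz": -0.06, "x": -0.27, "y": -0.221, "z": 0.0, "fingers": 0.0}, {"rx": 0.0, "ry": 0.0, "rz": -0.075, "x": -0.315, "y": -0.258, "z": 0.01, "fingers": 0.0}, {"rx": 0.0, "ry": 0.0, "rz": -0.075, "x": -0.36, "y": -0.295, "z": 0.02, "fingers": 0.0}, {"rx": 0.0, "ry": 0.0, "rz": -0.075, "x": -0.405, "y": -0.332, "z": 0.04, "fingers": 0.0}, {"rx": 0.0, "ry": 0.0, "rz": -0.075, "x": -0.44, "y": -0.362, "z": 0.06, "fingers": 0.0}, {"rx": 0.0, "ry": 0.0, "rz": -0.075, "x": -0.4716, "y": -0.3866, "z": 0.07, "fingers": 0.0}, {"rx": 0.0, "ry": 0.0, "rz": -0.075, "x": -0.4716, "y": -0.3866, "z": 0.07, "fingers": 0.0}]'

```text
time: 3.12
ee_pos: [0.5513, -0.0194, 0.2214]
eef_rot: [-0.028, 1.0, -0.001, -0.001]
ft_force: [-0.6, -0.8, 0.3]
width: 0.0005
```

```bash
python3 -c "
from h import *
goto(.551,-.016,.118,93.4)"
```

```text
t 3.125 pos [ 0.5513 -0.0194  0.2214] F [-0.56 -0.78  0.3 ] w 0.0005 
shift [0.0001 0.0034 0.0334] turn [-0.0003 -0.0002 -0.0006]
```

>>> drive_tool --plan '[{"rx": 0.0, "ry": 0.0, "rz": 0.0, "x": 0.0, "y": 0.003, "z": 0.015, "fingers": 0.0}, {"rx": 0.0, "ry": 0.0, "rz": 0.0, "x": 0.0, "y": 0.003, "z": 0.03, "fingers": 0.0}, {"rx": 0.0, "ry": 0.0, "rz": 0.0, "x": 0.0, "y": 0.003, "z": 0.034, "fingers": 0.0}, {"rx": 0.0, "ry": 0.0, "rz": 0.0, "x": 0.0, "y": 0.003, "z": 0.034, "fingers": 0.0}]'

```text
time: 3.62
ee_pos: [0.5506, -0.0125, 0.1879]
eef_rot: [-0.031, 1.0, 0.0, -0.0]
ft_force: [0.8, 0.6, -0.1]
width: 0.0005
```

```bash
python3 -c "
from h import *
goto(.551,-.016,.108,93.4)
from bench import viewer
d=viewer.camera('side');crop(d,200,340,130,260,4,'pics/side2.png')"
```

```text
t 3.625 pos [ 0.5506 -0.0125  0.1879] F [ 0.84  0.6  -0.08] w 0.0005 
shift [-0.0001 -0.0035  0.0099] turn [ 0.     -0.0001  0.0003]
```

View pics/side2.png

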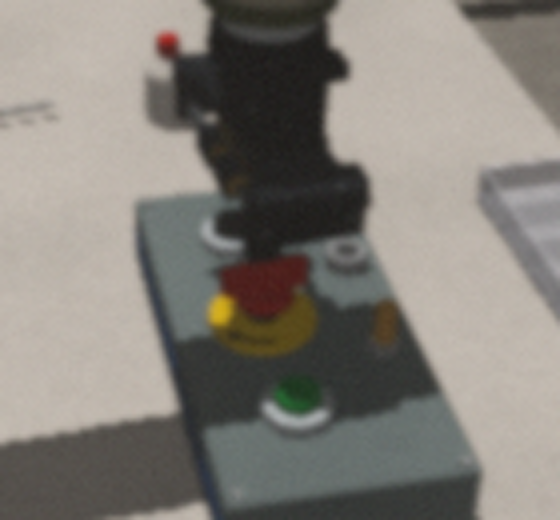

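The picture shows the shut fingertips just above the middle of the bar at (265,255). Pressing now.

>>> drive_tool --plan '[{"rx": 0.0, "ry": 0.0, "rz": 0.0, "x": 0.0, "y": -0.0035, "z": 0.0, "fingers": 0.0}, {"rx": 0.0, "ry": 0.0, "rz": 0.0, "x": 0.0, "y": -0.0035, "z": 0.003, "fingers": 0.0}, {"rx": 0.0, "ry": 0.0, "rz": 0.0, "x": 0.0, "y": -0.0035, "z": 0.006, "fingers": 0.0}, {"rx": 0.0, "ry": 0.0, "rz": 0.0, "x": 0.0, "y": -0.0035, "z": 0.009, "fingers": 0.0}, {"rx": 0.0, "ry": 0.0, "rz": 0.0, "x": 0.0, "y": -0.0035, "z": 0.009, "fingers": 0.0}, {"rx": 0.0, "ry": 0.0, "rz": 0.0, "x": 0.0, "y": -0.0035, "z": 0.009, "fingers": 0.0}]'

```text
time: 4.42
ee_pos: [0.5512, -0.0165, 0.1794]
eef_rot: [-0.03, 1.0, 0.0, 0.0]
ft_force: [-0.9, -1.2, 4.1]
width: 0.0004
```

>>> drive_tool --plan '[{"rx": 0.0, "ry": 0.0, "rz": 0.0, "x": 0.0, "y": 0.0, "z": 0.002, "fingers": 0.0}, {"rx": 0.0, "ry": 0.0, "rz": 0.0, "x": 0.0, "y": 0.0, "z": 0.004, "fingers": 0.0}, {"rx": 0.0, "ry": 0.0, "rz": 0.0, "x": 0.0, "y": 0.0, "z": 0.005, "fingers": 0.0}, {"rx": 0.0, "ry": 0.0, "rz": 0.0, "x": 0.0, "y": 0.0, "z": 0.005, "fingers": 0.0}]'

```text
time: 4.92
ee_pos: [0.5512, -0.0165, 0.1743]
eef_rot: [-0.03, 1.0, 0.0, 0.0]
ft_force: [-0.6, -1.2, 4.8]
width: 0.0006
```

>>> drive_tool --plan '[{"rx": 0.0, "ry": 0.0, "rz": 0.0, "x": 0.0, "y": 0.0, "z": 0.001, "fingers": 0.0}, {"rx": 0.0, "ry": 0.0, "rz": 0.0, "x": 0.0, "y": 0.0, "z": 0.002, "fingers": 0.0}, {"rx": 0.0, "ry": 0.0, "rz": 0.0, "x": 0.0, "y": 0.0, "z": 0.003, "fingers": 0.0}, {"rx": 0.0, "ry": 0.0, "rz": 0.0, "x": 0.0, "y": 0.0, "z": 0.003, "fingers": 0.0}]'

```text
time: 5.42
ee_pos: [0.5519, -0.0166, 0.1737]
eef_rot: [-0.03, 1.0, 0.0, 0.001]
ft_force: [-7.8, -0.2, 26.2]
width: 0.0004
```

Force rose sharply to 26 N at the end of travel, so the stop is fully in. I'll lift off and look.

>>> drive_tool --plan '[{"rx": 0.0, "ry": 0.0, "rz": 0.0, "x": 0.0, "y": 0.0, "z": -0.005, "fingers": 0.0}, {"rx": 0.0, "ry": 0.0, "rz": 0.0, "x": 0.0, "y": 0.0, "z": -0.025, "fingers": 0.0}, {"rx": 0.0, "ry": 0.0, "rz": 0.0, "x": 0.0, "y": 0.0, "z": -0.03, "fingers": 0.0}, {"rx": 0.0, "ry": 0.0, "rz": 0.0, "x": 0.025, "y": -0.02, "z": -0.03, "fingers": 0.0}, {"rx": 0.0, "ry": 0.0, "rz": 0.0, "x": 0.025, "y": -0.042, "z": -0.03, "fingers": 0.0}, {"rx": 0.0, "ry": 0.0, "rz": 0.0, "x": 0.025, "y": -0.042, "z": -0.03, "fingers": 0.0}]'

```text
time: 6.18
ee_pos: [0.5282, -0.0613, 0.2007]
eef_rot: [-0.029, 1.0, -0.0, -0.0]
ft_force: [0.5, 0.8, -0.7]
width: -0.0
```

```bash
python3 -c "
from h import *
goto(.525,-.056,.095,93.4)
from bench import viewer
d=viewer.camera('side');crop(d,200,340,130,260,4,'pics/side3.png')
P=pts(d);hsv=cv2.cvtColor(d['color'],cv2.COLOR_RGB2HSV).astype(int);H,S,V=hsv[...,0],hsv[...,1],hsv[...,2]
m=((H<8)|(H>172))&(S>110)&(V>40)&(P[...,0]>.5)&(P[...,0]<.6)&(abs(P[...,1]+.02)<.05)
p=P[m];print(len(p),np.percentile(p,[5,50,95],axis=0).round(4))
d=np.load('side.npz');P=pts(d);hsv=cv2.cvtColor(d['color'],cv2.COLOR_RGB2HSV).astype(int);H,S,V=hsv[...,0],hsv[...,1],hsv[...,2]
m=((H<8)|(H>172))&(S>110)&(V>40)&(P[...,0]>.5)&(P[...,0]<.6)&(abs(P[...,1]+.02)<.05)
p=P[m];print(len(p),np.percentile(p,[5,50,95],axis=0).round(4))
"
```

```text
t 6.175 pos [ 0.5282 -0.0613  0.2007] F [ 0.55  0.8  -0.7 ] w -0.0 
shift [0.0028 0.0055 0.0357] turn [-0.     -0.0001 -0.0002]
122 [[ 0.5246 -0.0366  0.0798]
 [ 0.5518 -0.0241  0.0862]
 [ 0.573  -0.0199  0.0998]]
212 [[ 0.5268 -0.0354  0.0866]
 [ 0.5519 -0.0224  0.1009]
 [ 0.5757 -0.0151  0.1126]]
```

View pics/side3.png

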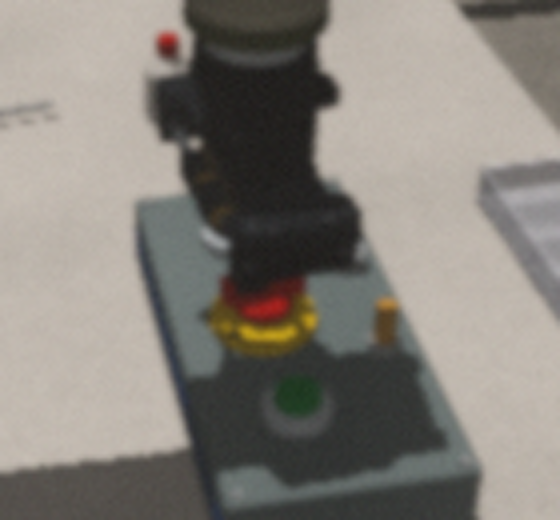

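The red head's lower points sit about 7 mm lower than before (0.087 to 0.080), so it is latched. The tip is in front of the bar, near (270,270). I'll descend beside the near end.

>>> drive_tool --plan '[{"rx": 0.0, "ry": 0.0, "rz": 0.0, "x": 0.003, "y": 0.0, "z": 0.012, "fingers": 0.0}, {"rx": 0.0, "ry": 0.0, "rz": 0.0, "x": 0.003, "y": 0.0, "z": 0.026, "fingers": 0.0}, {"rx": 0.0, "ry": 0.0, "rz": 0.0, "x": 0.003, "y": 0.0, "z": 0.035, "fingers": 0.0}, {"rx": 0.0, "ry": 0.0, "rz": 0.0, "x": 0.003, "y": 0.0, "z": 0.035, "fingers": 0.0}, {"rx": 0.0, "ry": 0.0, "rz": 0.0, "x": 0.003, "y": 0.0, "z": 0.035, "fingers": 0.0}]'

```text
time: 6.85
ee_pos: [0.5259, -0.0601, 0.1664]
eef_rot: [-0.03, 1.0, -0.0, 0.0]
ft_force: [0.3, 0.2, 1.0]
width: 0.0
```

```bash
python3 -c "
from h import *
goto(.525,-.038,.095,93.4)"
```

```text
t 6.85 pos [ 0.5259 -0.0601  0.1664] F [0.31 0.24 1.02] w 0.0 
shift [-0.0004  0.0221  0.0014] turn [-0.      0.0001  0.0002]
```

>>> drive_tool --plan '[{"rx": 0.0, "ry": 0.0, "rz": 0.0, "x": 0.006, "y": 0.006, "z": 0.0, "fingers": 0.0}, {"rx": 0.0, "ry": 0.0, "rz": 0.0, "x": 0.006, "y": 0.014, "z": 0.0, "fingers": 0.0}, {"rx": 0.0, "ry": 0.0, "rz": 0.0, "x": 0.006, "y": 0.018, "z": 0.0, "fingers": 0.0}, {"rx": 0.0, "ry": 0.0, "rz": 0.0, "x": 0.006, "y": 0.021, "z": 0.0, "fingers": 0.0}, {"rx": 0.0, "ry": 0.0, "rz": 0.0, "x": 0.006, "y": 0.024, "z": 0.0, "fingers": 0.0}, {"rx": 0.0, "ry": 0.0, "rz": 0.0, "x": 0.006, "y": 0.027, "z": 0.0, "fingers": 0.0}, {"rx": 0.0, "ry": 0.0, "rz": 0.0, "x": 0.006, "y": 0.029, "z": 0.0, "fingers": 0.0}, {"rx": 0.0, "ry": 0.0, "rz": 0.0, "x": 0.006, "y": 0.029, "z": 0.0, "fingers": 0.0}]'

```text
time: 7.85
ee_pos: [0.5179, -0.0315, 0.1662]
eef_rot: [-0.03, 1.0, -0.0, -0.0]
ft_force: [-0.4, -0.5, 0.3]
width: 0.0005
```

```bash
python3 -c "
from h import *
goto(.52,-.022,.095,93.4)
from bench import viewer
d=viewer.camera('side');crop(d,200,340,130,260,4,'pics/side4.png')"
```

```text
t 7.85 pos [ 0.5179 -0.0315  0.1662] F [-0.44 -0.5   0.35] w 0.0005 
shift [-0.0027  0.0094  0.0012] turn [-0.     -0.      0.0002]
```

View pics/side4.png

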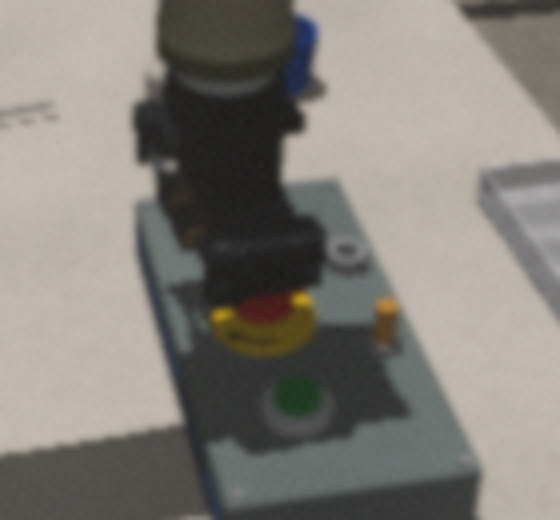

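>>> drive_tool --plan '[{"rx": 0.0, "ry": 0.0, "rz": 0.0, "x": 0.0, "y": 0.003, "z": 0.0, "fingers": 0.0}, {"rx": 0.0, "ry": 0.0, "rz": 0.0, "x": 0.0, "y": 0.006, "z": 0.0, "fingers": 0.0}, {"rx": 0.0, "ry": 0.0, "rz": 0.0, "x": 0.0, "y": 0.009, "z": 0.0, "fingers": 0.0}, {"rx": 0.0, "ry": 0.0, "rz": 0.0, "x": 0.0, "y": 0.009, "z": 0.0, "fingers": 0.0}, {"rx": 0.0, "ry": 0.0, "rz": 0.0, "x": 0.0, "y": 0.009, "z": 0.0, "fingers": 0.0}]'

```text
time: 8.52
ee_pos: [0.5174, -0.0224, 0.1662]
eef_rot: [-0.03, 1.0, 0.0, 0.0]
ft_force: [-0.6, 0.0, -0.5]
width: 0.0003
```

```bash
python3 -c "
from h import *
goto(.52,-.022,.095,93.4)
from bench import viewer
d=viewer.camera('top');crop(d,210,325,130,215,6,'pics/top5.png')
d=viewer.camera('side');crop(d,200,340,130,260,4,'pics/side5.png')"
```

```text
t 8.525 pos [ 0.5174 -0.0224  0.1662] F [-0.62  0.05 -0.47] w 0.0003 
shift [-0.0026  0.0003  0.0012] turn [0.     0.     0.0002]
```

View pics/side5.png

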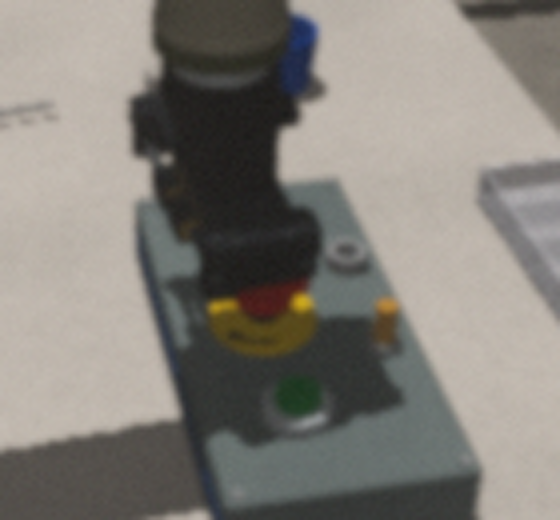

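View pics/top5.png

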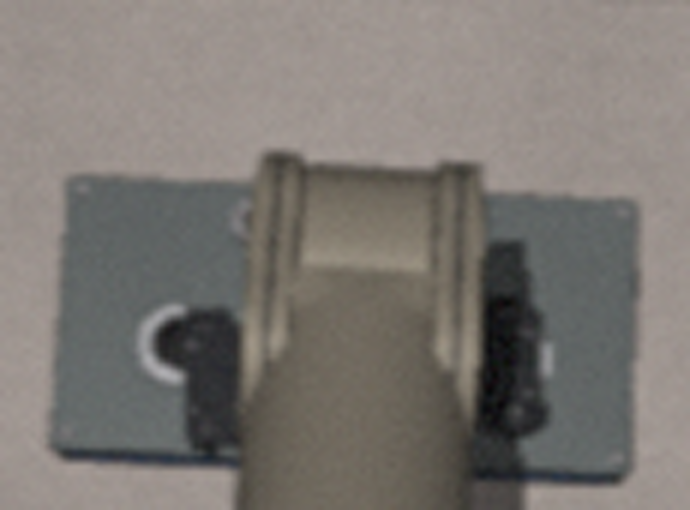

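```bash
cat >> h.py <<'E'
def red(d):
    P=pts(d);hsv=cv2.cvtColor(np.asarray(d['color']),cv2.COLOR_RGB2HSV).astype(int);H,S,V=hsv[...,0],hsv[...,1],hsv[...,2]
    m=((H<8)|(H>172))&(S>110)&(V>30)&(P[...,0]>.5)&(P[...,0]<.6)&(abs(P[...,1]+.02)<.05)
    p=P[m];print(len(p),np.percentile(p,[3,50,97],axis=0).round(4).tolist()); return p
E
python3 -c "
from h import *
from bench import viewer
d=viewer.camera('side');p=red(d); np.savez('s5.npz',**d)
print(p[np.argsort(p[:,2])][::4].round(4))
crop(d,240,290,180,220,14,'pics/side6.png')
p=red(np.load('side.npz'));print(p[np.argsort(p[:,2])][::8].round(4))"
```

```text
81 [[0.5364, -0.0375, 0.0837], [0.5521, -0.0281, 0.0905], [0.5725, -0.0198, 0.1014]]
[[ 0.5438 -0.0335  0.0831]
 [ 0.5363 -0.029   0.0845]
 [ 0.5412 -0.0321  0.0861]
 [ 0.5365 -0.0278  0.0871]
 [ 0.5415 -0.0306  0.0884]
 [ 0.5386 -0.0306  0.0889]
 [ 0.5366 -0.0165  0.0891]
 [ 0.5465 -0.0336  0.0897]
 [ 0.5378 -0.0225  0.09  ]
 [ 0.546  -0.0247  0.0902]
 [ 0.5365 -0.0276  0.0905]
 [ 0.5512 -0.0265  0.0906]
 [ 0.5523 -0.0225  0.0909]
 [ 0.539  -0.0289  0.091 ]
 [ 0.5484 -0.0367  0.0918]
 [ 0.5378 -0.0223  0.0933]
 [ 0.5497 -0.0212  0.094 ]
 [ 0.5655 -0.0268  0.0954]
 [ 0.5719 -0.0249  0.0964]
 [ 0.5652 -0.0274  0.0994]
 [ 0.5726 -0.0311  0.1044]]
212 [[0.5258, -0.0361, 0.0856], [0.5519, -0.0224, 0.1009], [0.5769, -0.0135, 0.113]]
[[ 0.5461 -0.0354  0.0841]
 [ 0.5641 -0.0331  0.0862]
 [ 0.5607 -0.0346  0.088 ]
 [ 0.543  -0.0359  0.0886]
 [ 0.5463 -0.0235  0.0892]
 [ 0.5485 -0.0259  0.0906]
 [ 0.544  -0.021   0.0912]
 [ 0.5669 -0.0224  0.0918]
 [ 0.5489 -0.0241  0.0927]
 [ 0.5319 -0.023   0.0949]
 [ 0.5284 -0.025   0.097 ]
 [ 0.5493 -0.0221  0.0982]
 [ 0.5436 -0.0219  0.0991]
 [ 0.5295 -0.0207  0.1006]
 [ 0.5369 -0.0253  0.1027]
 [ 0.5753 -0.022   0.1042]
 [ 0.5372 -0.0238  0.1051]
 [ 0.546  -0.023   0.1065]
 [ 0.555  -0.0217  0.1074]
 [ 0.5695 -0.0214  0.1082]
 [ 0.5556 -0.0193  0.1091]
 [ 0.5579 -0.021   0.1099]
 [ 0.5767 -0.0162  0.1102]
 [ 0.5456 -0.0239  0.1106]
 [ 0.5265 -0.0206  0.1115]
 [ 0.5797 -0.0154  0.1126]
 [ 0.5443 -0.018   0.1135]]
```

View pics/side6.png

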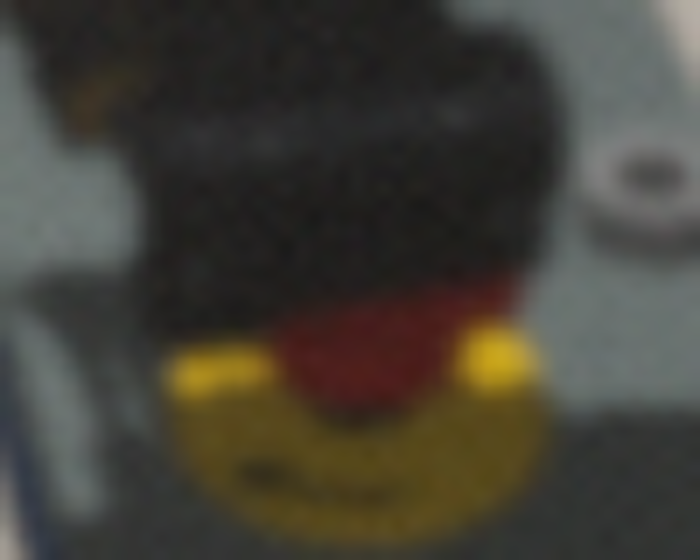

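The head's flat top now reads about 0.0905 (out is 0.091, latched was about 0.084), so it has popped. The bar's far end has swung towards the camera at (500,290). I'll push 3 mm more for margin, then back off the way I came so it springs back.

>>> drive_tool --plan '[{"rx": 0.0, "ry": 0.0, "rz": 0.0, "x": 0.0, "y": 0.003, "z": 0.0, "fingers": 0.0}, {"rx": 0.0, "ry": 0.0, "rz": 0.0, "x": 0.0, "y": 0.003, "z": 0.0, "fingers": 0.0}, {"rx": 0.0, "ry": 0.0, "rz": 0.0, "x": 0.0, "y": -0.005, "z": 0.0, "fingers": 0.0}, {"rx": 0.0, "ry": 0.0, "rz": 0.0, "x": 0.0, "y": -0.015, "z": 0.0, "fingers": 0.0}, {"rx": 0.0, "ry": 0.0, "rz": 0.0, "x": 0.0, "y": -0.027, "z": 0.0, "fingers": 0.0}, {"rx": 0.0, "ry": 0.0, "rz": 0.0, "x": 0.0, "y": -0.04, "z": 0.0, "fingers": 0.0}, {"rx": 0.0, "ry": 0.0, "rz": 0.0, "x": 0.0, "y": -0.04, "z": -0.02, "fingers": 0.0}, {"rx": 0.0, "ry": 0.0, "rz": 0.0, "x": 0.0, "y": -0.04, "z": -0.05, "fingers": 0.0}, {"rx": 0.0, "ry": 0.0, "rz": 0.0, "x": -0.01, "y": -0.07, "z": -0.06, "fingers": 0.0}, {"rx": 0.0, "ry": 0.0, "rz": 0.0, "x": -0.03, "y": -0.1, "z": -0.06, "fingers": 0.0}, {"rx": 0.0, "ry": 0.0, "rz": 0.0, "x": -0.03, "y": -0.2, "z": -0.1, "fingers": 0.0}, {"rx": 0.0, "ry": 0.0, "rz": 0.0, "x": -0.03, "y": -0.2, "z": -0.1, "fingers": 0.0}]'

```text
time: 10.18
ee_pos: [0.559, -0.2237, 0.2671]
eef_rot: [-0.029, 1.0, -0.0, 0.0]
ft_force: [1.2, -0.2, -0.1]
width: 0.0003
```

```bash
python3 -c "
from h import *
goto(.5485,-.1155,.095,93.4)
from bench import viewer
d=viewer.camera('top');crop(d,210,325,130,215,6,'pics/top7.png');p=red(d)
d=viewer.camera('side');crop(d,200,340,130,260,4,'pics/side7.png');p=red(d)
"
```

```text
t 10.175 pos [ 0.559  -0.2237  0.2671] F [ 1.23 -0.16 -0.09] w 0.0003 
shift [0.0042 0.1088 0.1019] turn [-0.0002  0.     -0.0001]
108 [[0.5256, -0.0312, 0.0865], [0.5516, -0.0143, 0.107], [0.5769, -0.0, 0.1147]]
212 [[0.5258, -0.0365, 0.0856], [0.5516, -0.0227, 0.1012], [0.5786, -0.0147, 0.113]]
```

View pics/side7.png

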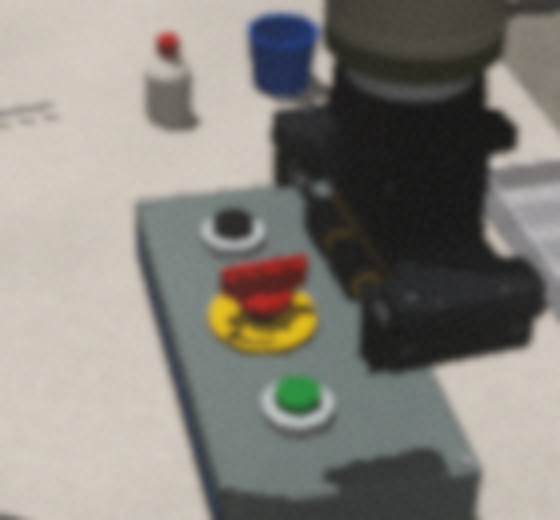

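View pics/top7.png

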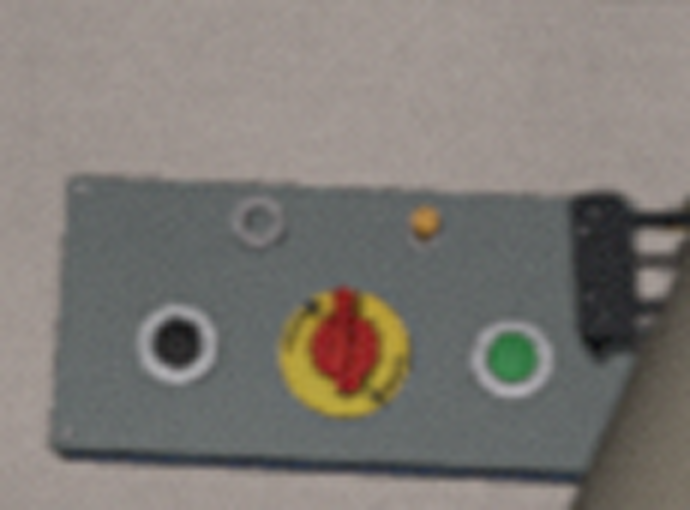

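The stop is out, with red heights equal to the first picture's, and the bar is back at rest at (345,340) in the top view. Now to hover over green.

>>> drive_tool --plan '[{"rx": 0.0, "ry": 0.0, "rz": 0.0, "x": 0.004, "y": 0.04, "z": 0.03, "fingers": 0.0}, {"rx": 0.0, "ry": 0.0, "rz": 0.0, "x": 0.004, "y": 0.08, "z": 0.06, "fingers": 0.0}, {"rx": 0.0, "ry": 0.0, "rz": 0.0, "x": 0.004, "y": 0.108, "z": 0.085, "fingers": 0.0}, {"rx": 0.0, "ry": 0.0, "rz": 0.0, "x": 0.004, "y": 0.108, "z": 0.1, "fingers": 0.0}, {"rx": 0.0, "ry": 0.0, "rz": 0.0, "x": 0.004, "y": 0.108, "z": 0.1, "fingers": 0.0}, {"rx": 0.0, "ry": 0.0, "rz": 0.0, "x": 0.004, "y": 0.108, "z": 0.1, "fingers": 0.0}]'

```text
time: 11.02
ee_pos: [0.5492, -0.1142, 0.167]
eef_rot: [-0.029, 1.0, -0.0, 0.001]
ft_force: [0.2, 0.3, 0.3]
width: 0.0007
```

```bash
python3 -c "
from h import *
goto(.5485,-.1155,.082,93.4)"
```

```text
t 11.025 pos [ 0.5492 -0.1142  0.167 ] F [0.15 0.3  0.26] w 0.0007 
shift [ 0.0008 -0.0012  0.015 ] turn [-0.0001  0.0002 -0.0001]
```

>>> drive_tool --plan '[{"rx": 0.0, "ry": 0.0, "rz": 0.0, "x": 0.001, "y": -0.001, "z": 0.006, "fingers": 0.0}, {"rx": 0.0, "ry": 0.0, "rz": 0.0, "x": 0.001, "y": -0.001, "z": 0.012, "fingers": 0.0}, {"rx": 0.0, "ry": 0.0, "rz": 0.0, "x": 0.001, "y": -0.001, "z": 0.016, "fingers": 0.0}, {"rx": 0.0, "ry": 0.0, "rz": 0.0, "x": 0.001, "y": -0.001, "z": 0.019, "fingers": 0.0}, {"rx": 0.0, "ry": 0.0, "rz": 0.0, "x": 0.001, "y": -0.001, "z": 0.02, "fingers": 0.0}, {"rx": 0.0, "ry": 0.0, "rz": 0.0, "x": 0.001, "y": -0.001, "z": 0.02, "fingers": 0.0}]'

```text
time: 11.78
ee_pos: [0.5479, -0.1141, 0.1464]
eef_rot: [-0.03, 1.0, -0.0, -0.0]
ft_force: [-2.2, -1.9, 5.2]
width: 0.0007
```

>>> drive_tool --plan '[{"rx": 0.0, "ry": 0.0, "rz": 0.0, "x": 0.0, "y": 0.0, "z": 0.001, "fingers": 0.0}, {"rx": 0.0, "ry": 0.0, "rz": 0.0, "x": 0.0, "y": 0.0, "z": 0.002, "fingers": 0.0}, {"rx": 0.0, "ry": 0.0, "rz": 0.0, "x": 0.0, "y": 0.0, "z": 0.003, "fingers": 0.0}, {"rx": 0.0, "ry": 0.0, "rz": 0.0, "x": 0.0, "y": 0.0, "z": 0.003, "fingers": 0.0}]'

```text
time: 12.28
ee_pos: [0.548, -0.1142, 0.1457]
eef_rot: [-0.03, 1.0, 0.001, 0.0]
ft_force: [-13.6, 1.5, 30.8]
width: 0.0006
```

Green is at its hard stop (31 N, tip at 0.0757). Letting go.

>>> drive_tool --plan '[{"rx": 0.0, "ry": 0.0, "rz": 0.0, "x": 0.0, "y": 0.0, "z": -0.005, "fingers": 0.0}, {"rx": 0.0, "ry": 0.0, "rz": 0.0, "x": 0.0, "y": 0.0, "z": -0.03, "fingers": 0.0}, {"rx": 0.0, "ry": 0.0, "rz": 0.0, "x": 0.0, "y": 0.0, "z": -0.07, "fingers": 0.0}, {"rx": 0.0, "ry": 0.0, "rz": 0.0, "x": 0.0, "y": -0.04, "z": -0.11, "fingers": 0.0}, {"rx": 0.0, "ry": 0.0, "rz": 0.0, "x": 0.0, "y": -0.09, "z": -0.13, "fingers": 0.0}, {"rx": 0.0, "ry": 0.0, "rz": 0.0, "x": 0.0, "y": -0.14, "z": -0.15, "fingers": 0.0}, {"rx": 0.0, "ry": 0.0, "rz": 0.0, "x": 0.0, "y": -0.14, "z": -0.15, "fingers": 0.0}, {"rx": 0.0, "ry": 0.0, "rz": 0.0, "x": 0.0, "y": -0.14, "z": -0.15, "fingers": 0.0}]'

```text
time: 13.28
ee_pos: [0.5566, -0.2529, 0.2927]
eef_rot: [-0.03, 1.0, 0.0, -0.0]
ft_force: [1.0, -0.3, -0.6]
width: 0.0004
```

```bash
python3 -c "
from h import *
goto(.5485,-.1155,.095,93.4)
from bench import viewer
d=viewer.camera('top');crop(d,210,325,130,215,6,'pics/top8.png');p=red(d)
d=viewer.camera('side');crop(d,200,340,130,260,4,'pics/side8.png');p=red(d)
for d in (d,np.load('side.npz')):
    P=pts(d);h=cv2.cvtColor(np.asarray(d['color']),cv2.COLOR_RGB2HSV)
    m=(h[...,0]>50)&(h[...,0]<80)&(h[...,1]>120)&(P[...,0]>.5)&(P[...,0]<.6)&(abs(P[...,1]+.115)<.03)
    print('green',m.sum(),np.median(P[m],0))
"
```

```text
t 13.275 pos [ 0.5566 -0.2529  0.2927] F [ 1.03 -0.31 -0.59] w 0.0004 
shift [-0.0003  0.1375  0.1278] turn [ 0.0001 -0.      0.0002]
110 [[0.527, -0.031, 0.087], [0.5503, -0.0143, 0.1066], [0.5768, -0.0001, 0.1158]]
211 [[0.5259, -0.036, 0.0855], [0.5514, -0.0223, 0.1008], [0.5778, -0.0141, 0.1129]]
green 62 [ 0.54872816 -0.11742581  0.08100604]
green 59 [ 0.54857323 -0.1184008   0.08149161]
```

View pics/side8.png

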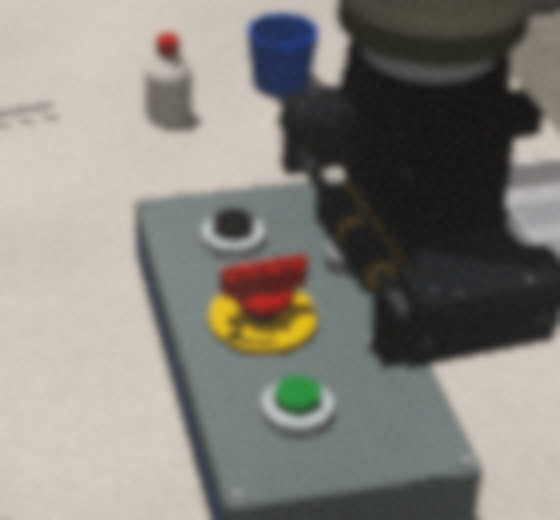

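View pics/top8.png

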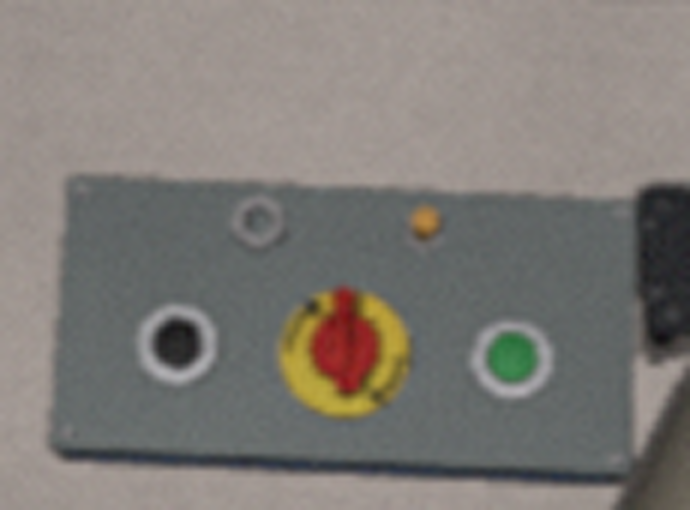

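Both pictures show the stop out at (345,340) and green out at (512,357). The gauges are where they were, and the tool is clear.

```bash
python3 -c "
from bench import workorder
print(workorder.close_job())"
```

```text
the job is handed in; nothing more can be done
None
```

I carried out the emergency stop test in the order asked and handed it in at about 13.4 s of the 42 s allowed.

- **Press:** I pushed the red stop down to its end of travel (26 N). After I lifted off, the head sat about 7 mm low, so it had latched.
- **Twist:** I pushed the bar's near end clockwise with the shut fingertips, touching one side only. The head's flat top came back to about 0.0905 m (out is 0.091). I then backed off the same way, and the bar sprang back to its rest position.
- **Reset:** Once the stop was out, I pressed green to its end of travel (31 N) and let go. Its top came back to 0.081 m, within 1 mm of its height before.

In the last pictures the stop and green are out, and black and the two gauges look as they did at the start. The tool was clear, with about 1 N on the wrist, which is noise.

- **Joints not measured directly:** I judged the joints from forces and depth images, because they have no readout. The twist force was too small to tell from noise, so the release is judged from the images alone.
- **Bench items not rechecked:** I did not look again at the caliper, micrometer and screwdriver. The arm passed well above the bench throughout.

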